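Lay out a player's percussion board

TASK

Lay out the percussion board for the next player: set the wood block centred on the middle felt pad, lying flat and lengthwise along the row of pads, stand the large hand bell centred on the end pad next to the drum, and stand the small hand bell centred on the pad at the other end. Lay the castanet flat on top of the wood block, at its centre. Let go of everything, and leave the cabasa standing where it is.

Things in the scene. Friction and masses are not known exactly. Their poses are not given: they have to be found in the camera images.
- large_bell: the larger of two loose brass hand bells, standing on its mouth with a round wooden handle straight up. Mouth 84 mm across, brass part 72 mm high narrowing upwards, then a plain cylindrical handle 22 mm thick from 72 to 145 mm height (grip it there, from above). About 0.32 kg. Origin: centre of the mouth, at the underside; z up through the handle; round, so yaw does not matter.
- small_bell: the smaller of the two loose brass hand bells, of the same look. Mouth 60 mm across, brass part 50 mm high, handle 18 mm thick from 50 to 115 mm height. About 0.16 kg. Origin: centre of the mouth, at the underside; z up; yaw does not matter.
- wood_block: loose light-wood percussion block, a bar 120 mm long (its x), 55 mm wide (its y) and 45 mm high (its z), with a dark slot painted along each long side. About 0.22 kg. Origin: centre of its underside. It starts flat on the table at any yaw; grip it across its 55 mm width. Turned by half a turn it is the same.
- castanet: loose dark-wood castanet lying flat: two round shells one above the other, together a disc 50 mm across and 26 mm thick. About 0.06 kg. Origin: centre of its underside; z up; yaw does not matter.
- pad_left: the end pad on the robot's left (+y) of three like grey felt pads, 100 mm square and 4 mm thick, lying in a row with centres 145 mm apart on a low light-wood board (8 mm thick, 130 by 430 mm, fixed). Origin: centre of the pad's underside, 8 mm above the table; the felt's top is 4 mm above the origin, 12 mm above the table. z up; y runs along the row towards the robot's left, x across it, away from the robot.
- pad_mid: the middle one of three like grey felt pads, 100 mm square and 4 mm thick, lying in a row with centres 145 mm apart on a low light-wood board (8 mm thick, 130 by 430 mm, fixed). Origin: centre of the pad's underside, 8 mm above the table; the felt's top is 4 mm above the origin, 12 mm above the table. z up; y runs along the row towards the robot's left, x across it, away from the robot.
- pad_right: the end pad on the robot's right (-y) of three like grey felt pads, 100 mm square and 4 mm thick, lying in a row with centres 145 mm apart on a low light-wood board (8 mm thick, 130 by 430 mm, fixed). Origin: centre of the pad's underside, 8 mm above the table; the felt's top is 4 mm above the origin, 12 mm above the table. z up; y runs along the row towards the robot's left, x across it, away from the robot.
- drum: fixed small hand drum with a white head, dark shell and steel hoops, 143 mm across (154 mm over its rods) and 59 mm high, beyond one end of the row: on the robot's left at some starts, on its right at others. About 185 mm from the nearest pad's centre and over 400 mm from the farthest. Origin: centre of its underside, on the table.
- cabasa: bystander, loose: a cabasa standing beyond the other end of the row, a cylinder wrapped in steel beads, 80 mm across and 60 mm high, with a black handle upright on top, 133 mm high in all. Origin: centre of its underside. Leave it alone.
Things that resemble listed ones, but are neither listed nor needed, are in the scene too. What is shaped like the small_bell but green or pink is not meant.

How it is judged:
By the outcome, as a careful person would: the job done as asked, in the order asked, and still so for the second after the job is handed in, with the robot touching nothing.
It also fails if it takes over 107 s, if anything falls off the work surface, if the arm or the gripper's body presses on something with over 40 N, if the wrist force passes 120 N, or if a joint passes its speed limit or range.

ROBOT

A 6-joint arm with a two-finger parallel gripper is mounted at the origin on the work surface. World frame = base frame: x ahead of the robot, y to its left, z up, the work surface at z = 0. Lengths are in m, angles in rad, forces in N, time in s.
With the tool pointing down it reaches from about 0.275 to 0.85 m from the base axis. Payload 19 kg.
Tool frame: the origin (TCP) lies between the finger pads; the fingertips stand r.tips_ahead ahead of it and the grasp point (between the pads) is the TCP (r.tips_ahead is the distance from the TCP to the fingertips, in m); x points along the fingers, y is the direction in which the jaws open and shut, and the axes are right-handed (so a half turn about x gives the same grasp; the last joint's range is limited). The gripper opens to 85 mm and grips with 20 to 120 N. Pads are 22 mm wide; open, the fingers measure 114 mm over their backs; the gripper's body (76 mm by 85 mm) begins 54 mm behind the grasp point. The pads swing forward as they close: fully open they stand 13 mm farther back than shut.
Start: joints at [1.087, 0.15, 1.437, -0, 1.554, -0.134], TCP at [0.197, 0.54, 0.25] pointing down, gripper open.
Joint ranges: [-2.8, 2.8], [-0.68, 2.1], [0.12, 2.68], [-1.39, 4.53], [0.16, 2.79], [-2.81, 2.81]. Speed limits (rad/s): [1.89, 1.89, 2.22, 3.01, 3.01, 3.01].

INTERFACE

Orientations are given as a unit quaternion [x, y, z, w].
In Python, from bench import telemetry, snapshot, order, r gives the robot as it stands. The module is installed in compiled form; this text tells all that it offers.
- The arm moves only by the tool jog_arm, never from a script. Its argument "motion" is a list of rows, each a list of 3 entries, a list of its own where there are three numbers: the closure, from 0 (fully open) to 1 (shut), then the shift along the world's x, y, z in mm, then the turn about the world's z in rad. In form: [[hand, [dx, dy, dz], spin], ...]. A call has 1 to 5 rows; each row shifts and turns the pose as measured when the row begins; what a row does not reach is not made up. A row lasts 1/8 s, in which the tool goes at most 62.5 mm and 10.7 degrees, less where a joint would pass 70% of its speed; a pose out of reach is approached as far as the arm can. A call is refused whole if a number of a shift passes 62.5 or a number of a turn 0.188, either way. A call with a gripper value outside its range is refused whole. The fingers move at their own pace and stop on an object; "squeeze" is the grip in N (left out, the last holds). Time passes only in rows, so rows that do not move let the fingers close. It gives the time, the measured TCP pose, the force and the opening at its end, in the units of the state.
- telemetry.read_state(): the state, without advancing time (a new reading comes with each control period).
- snapshot(name): name is "scene" or "top" or "wrist"; returns a dict with "img" (400x640x3 uint8, red, green, blue), "camera_matrix" (3x3 intrinsics, pixels), "world_from_camera" (4x4, takes a point from camera to world coordinates). Camera axes: x right, y down, z forward; pixel columns grow to the right and rows downward; lengths in m; the calibration is good to about 2 mm. A picture is of the moment at which its call begins. There is no depth.
- order.sign_off(): hands the job in, once; it reports no verdict.
The state is a dict: "t": time; "qpos": joint angles; "qvel": joint speeds; "effort": joint torques, N m; "tcp_pos": TCP position; "tool_rot": TCP orientation; "wrist_force": force on the tool from outside, world axes, zero at the start; "moment": the same for the moment, N m; "width": finger opening in m.
Only numpy, scipy, OpenCV 4.12 (cv2) and the standard library are available. Lean on these libraries where they do the work, as an engineer would, in place of code of your own. Each camera call takes 0.05 s, during which the arm holds its last target. There are 200 camera calls.

## Working session

There is one attempt and no reset: what is moved stays moved. The work goes in short steps, Python scripts to look and compute and a tool call to move; the robot and the scene stay as the last step left them, time stands still between calls to the robot, and variables do not carry over. Pictures are saved under pics/ and viewed, about 12 in all and at most 16, crops included, and the job is handed in when it is done.

Besides the shell and the picture viewer there is one more tool, called after "Request:" as a command line: name --argument value ..., lists and objects as JSON in quotes. jog_arm: Moves the arm, as the interface text tells. Its arguments: {"type":"object","properties":{"motion":{"type":"array"},"squeeze":{"type":"number"}},"required":["motion"]}

```bash
mkdir -p pics
cat > h.py <<'E'
import numpy as np, cv2
from bench import telemetry, snapshot, order, r
def shot(n,f):
    s=snapshot(n); cv2.imwrite(f'pics/{f}.png',cv2.cvtColor(s['img'],cv2.COLOR_RGB2BGR)); np.savez(f'pics/{f}.npz',**s); return s
def load(f): return dict(np.load(f'pics/{f}.npz'))
def ray(s,u,v,z):
    T=s['world_from_camera'];d=T[:3,:3]@np.linalg.solve(s['camera_matrix'],[u,v,1.]);o=T[:3,3]
    return (o+d*(z-o[2])/d[2])[:2]
def proj(s,p):
    T=s['world_from_camera'];c=T[:3,:3].T@(np.array(p)-T[:3,3]);q=s['camera_matrix']@c;return q[:2]/q[2]
E
python3 - <<'E'
from h import *
for n in('scene','top'):
    s=shot(n,n+'0');print(n,s['world_from_camera'].round(3).tolist(),s['camera_matrix'][0,0])
st=telemetry.read_state();print(st,r.tips_ahead)
E
```

```text
scene [[-0.256, 0.834, -0.49, 1.089], [0.967, 0.218, -0.134, 0.186], [-0.005, -0.508, -0.862, 1.027], [0.0, 0.0, 0.0, 1.0]] 400.11892408319954
top [[-0.009, -0.976, 0.217, 0.311], [-1.0, 0.01, 0.003, 0.019], [-0.005, -0.217, -0.976, 1.01], [0.0, 0.0, 0.0, 1.0]] 361.6302492633975
{'t': 0.1, 'qpos': array([ 1.08700500e+00,  1.50926841e-01,  1.43789184e+00, -1.72185283e-05,
        1.55380001e+00, -1.34029834e-01]), 'qvel': array([-0.00062461, -0.00239855, -0.00175014,  0.0021487 , -0.00261856,
        0.00026832]), 'effort': array([ 4.37278868e-03, -7.14378333e+01, -5.71800399e+01, -1.80704501e-04,
        6.78346856e-03,  1.46499883e-05]), 'tcp_pos': array([0.19699355, 0.54001288, 0.24977844]), 'tool_rot': array([ 0.12268245,  0.6964259 , -0.12337732,  0.69621693]), 'wrist_force': array([ 0.19751033, -0.34078176, -0.32048989]), 'moment': array([-0.01821965,  0.03599479, -0.10627119]), 'width': 0.08517591875999712} 0.019
```

View pics/top0.png

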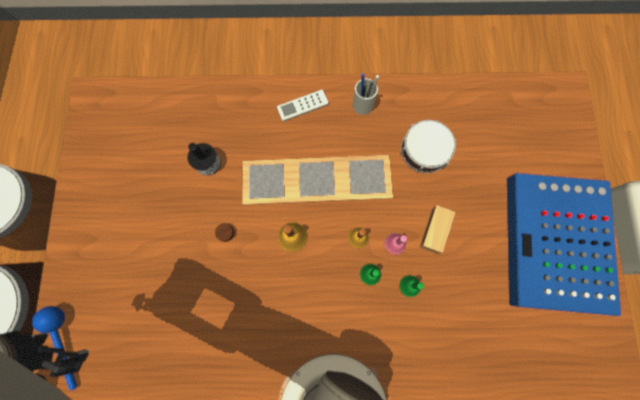

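View pics/scene0.png

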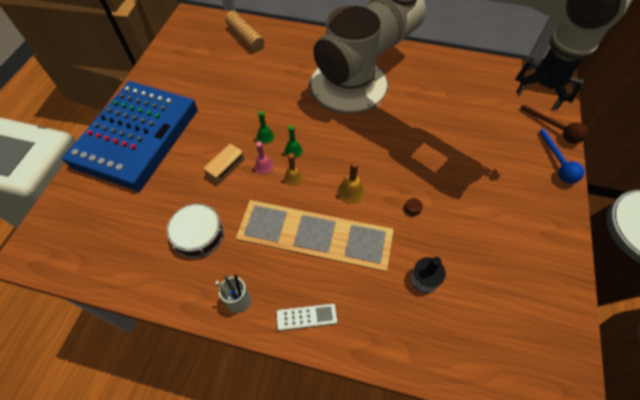

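Top view: the drum is at (428,146), on the robot's right. The pads are at (267,181), (317,178) and (367,177), the block at (438,229), the castanet at (225,232) and the cabasa at (204,157). 
Bell candidates: brass large (292,236), brass small (359,236), pink (396,243), green (371,273) and (411,285). Only the two brass ones fit, because pink and green are ruled out; of these the bigger is large_bell. A crop will confirm this.

Run:
```python
from h import *
t=load('top0');img=t['img'];hsv=cv2.cvtColor(img,cv2.COLOR_RGB2HSV)
def blobs(m,roi,name,z,amin=30):
    x0,y0,x1,y1=roi;mm=np.zeros_like(m);mm[y0:y1,x0:x1]=m[y0:y1,x0:x1]
    mm=cv2.morphologyEx(mm,cv2.MORPH_OPEN,np.ones((2,2)))
    for c in cv2.findContours(mm,0,2)[0]:
        a=cv2.contourArea(c)
        if a<amin: continue
        M=cv2.moments(c);u,v=M['m10']/a,M['m01']/a
        P=np.array([ray(t,*p[0],z) for p in c],np.float32)*1000
        R=cv2.minAreaRect(P)
        print(name,(round(u),round(v)),a,ray(t,u,v,z).round(4),'rect',np.round(R[0],1),np.round(R[1],1),round(R[2],1))
H,S,V=cv2.split(hsv)
blobs(((S<60)&(V>60)).astype(np.uint8)*255,(240,150,395,205),'pad',.012,300)
blobs(((S<150)&(V>150)).astype(np.uint8)*255,(415,195,465,260),'block',.045,200)
blobs(((V<110)).astype(np.uint8)*255,(205,215,245,250),'cast',.026)
blobs(((H>17)&(H<32)&(S>140)).astype(np.uint8)*255,(270,210,375,255),'bell',.0)
c=cv2.resize(cv2.cvtColor(img,cv2.COLOR_RGB2BGR)[195:305,200:470],None,fx=2.9,fy=2.9,interpolation=cv2.INTER_CUBIC)
cv2.imwrite('pics/crop1.png',c)
```

```text
pad (267, 182) 1041.5 [0.6035 0.1838] rect [604.6 183. ] [96.5 97.7] 2.0
pad (317, 180) 1026.0 [0.6089 0.0383] rect [609.5  38.2] [96.6 97.4] 2.2
pad (368, 177) 1023.0 [ 0.6139 -0.1058] rect [ 614.6 -106.4] [96.4 97.8] 2.0
block (440, 230) 853.0 [ 0.4554 -0.2909] rect [ 456.4 -291.3] [ 55.7 121.6] 68.9
cast (228, 233) 135.0 [0.4543 0.2836] rect [451.9 285.4] [38.5 47.1] 34.5
bell (358, 240) 223.0 [ 0.4356 -0.0735] rect [437.6 -74.5] [56.1 48.9] 50.8
bell (294, 239) 498.0 [0.4394 0.1053] rect [442.9 106.4] [76.9 79.9] 29.1
```

View pics/crop1.png

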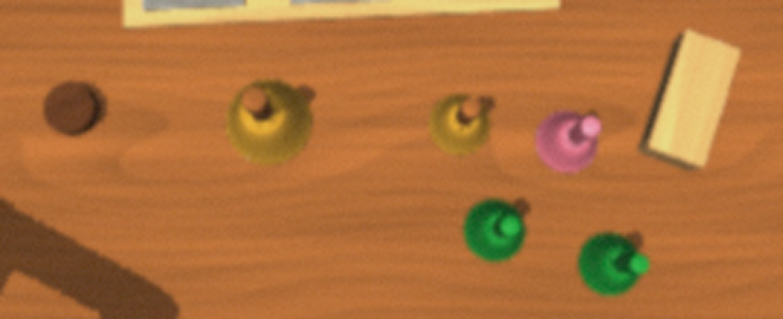

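The crop confirms it: two brass bells, the large one at crop (268,120) and the small one at (460,123). Pink and green are distractors. The drum is at -y, so the large bell goes to pad_right and the small bell to pad_left. The block comes first; its width axis is at about 69° and the tool's y axis is at 70°.

Request:
jog_arm --motion '[[0,[25,-55,0],0],[0,[25,-55,0],0],[0,[25,-55,0],0],[0,[25,-55,0],0],[0,[25,-55,0],0]]' --squeeze 40

```text
t: 0.72
tcp_pos: [0.3221, 0.2592, 0.2472]
tool_rot: [0.119, 0.697, -0.122, 0.696]
wrist_force: [1.4, -0.7, 0.0]
width: 0.0851
```

Request:
jog_arm --motion '[[0,[20,-60,0],0],[0,[20,-60,0],0],[0,[20,-60,0],0],[0,[20,-60,0],0],[0,[10,-60,0],0]]'

```text
t: 1.35
tcp_pos: [0.4094, -0.0405, 0.2471]
tool_rot: [0.119, 0.697, -0.122, 0.697]
wrist_force: [1.0, 0.7, 0.3]
width: 0.0852
```

Run:
```python
from h import *
s=shot('wrist','w1');print(s['world_from_camera'].round(3).tolist(),s['camera_matrix'][0,0])
```

```text
[[0.336, 0.903, 0.267, 0.341], [0.942, -0.322, -0.098, -0.015], [-0.003, 0.284, -0.959, 0.371], [0.0, 0.0, 0.0, 1.0]] 353.19022836752987
```

View pics/w1.png

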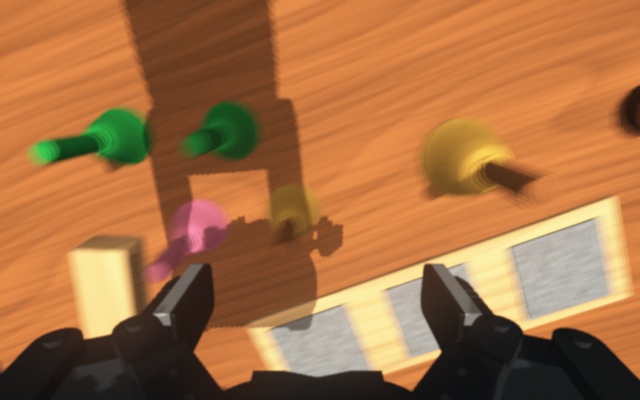

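Request:
jog_arm --motion '[[0,[5,-50,0],0],[0,[5,-50,0],0],[0,[5,-50,0],0],[0,[5,-50,0],0],[0,[5,-50,0],0]]'

```text
t: 2.02
tcp_pos: [0.4337, -0.3045, 0.246]
tool_rot: [0.121, 0.697, -0.124, 0.696]
wrist_force: [0.7, 0.1, 0.5]
width: 0.0853
```

Wrist view 1: the large bell is near (465,155), the small brass bell at (293,205), pink at (198,225), the block at (108,285) and the pads at the lower right. Now the block close up.

```bash
cat >> h.py <<'E'
def blobs(t,m,z,amin=300,roi=(0,0,640,400)):
    x0,y0,x1,y1=roi;mm=np.zeros(m.shape,np.uint8);mm[y0:y1,x0:x1]=m[y0:y1,x0:x1]*255
    mm=cv2.morphologyEx(mm,cv2.MORPH_OPEN,np.ones((5,5)))
    for c in cv2.findContours(mm,0,2)[0]:
        a=cv2.contourArea(c)
        if a<amin: continue
        M=cv2.moments(c);u,v=M['m10']/a,M['m01']/a
        P=np.array([ray(t,*p[0],z) for p in c],np.float32)*1000
        R=cv2.minAreaRect(P); print((round(u),round(v)),a,'rect',np.round(R[0],1),np.round(R[1],1),round(R[2],1))
def hsv(s): return cv2.split(cv2.cvtColor(s['img'],cv2.COLOR_RGB2HSV))
E
python3 - <<'E'
from h import *
s=shot('wrist','w2');H,S,V=hsv(s)
blobs(s,(S<140)&(V>150),.045)
print(telemetry.read_state()['tcp_pos'], proj(s,[.456,-.291,.045]))
E
```

```text
(405, 363) 2219.5 rect [ 654.2 -285.6] [67.7 70.2] 41.5
(558, 251) 17225.0 rect [ 589.5 -105. ] [117.6 172.9] 1.8
(335, 195) 5500.5 rect [ 458.4 -295.3] [ 55.9 117.9] 69.5
(474, 130) 686.5 rect [ 438.9 -156. ] [30.5 22.6] 78.0
(428, 115) 2118.0 rect [ 412.6 -190.9] [52.2 45.4] 60.5
[ 0.43371667 -0.30934407  0.24516992] [338.59527419 196.66084176]
```

View pics/w2.png

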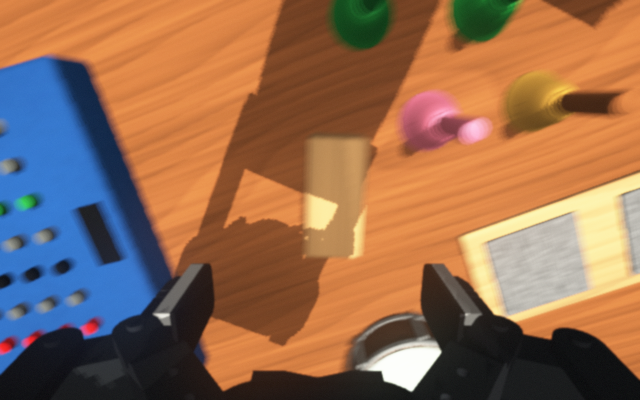

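Wrist view 2: the block is at (335,195) between the finger lines, nothing is close to the fingers, and its centre is about (457,-293) mm. Descending.

Request:
jog_arm --motion '[[0,[24,16,-50],0],[0,[0,0,-50],0],[0,[0,0,-50],0],[0,[0,0,-30],0],[0,[0,0,0],0]]'

```text
t: 2.7
tcp_pos: [0.4572, -0.2937, 0.0588]
tool_rot: [0.122, 0.697, -0.126, 0.695]
wrist_force: [-0.3, -0.0, 1.5]
width: 0.0848
```

Request:
jog_arm --motion '[[0,[0,0,-29],0],[0,[0,0,0],0],[1,[0,0,0],0],[1,[0,0,0],0],[1,[0,0,0],0]]'

```text
t: 3.32
tcp_pos: [0.4599, -0.2956, 0.0367]
tool_rot: [0.121, 0.695, -0.128, 0.697]
wrist_force: [-0.2, -0.5, -1.8]
width: 0.0545
```

Request:
jog_arm --motion '[[1,[0,0,0],0],[1,[0,0,0],0],[1,[0,0,0],0],[1,[0,0,0],0]]'

```text
t: 3.82
tcp_pos: [0.4598, -0.2956, 0.0371]
tool_rot: [0.121, 0.695, -0.128, 0.697]
wrist_force: [-0.7, 0.2, -2.4]
width: 0.0543
```

Gripped (54 mm). Lift, then carry and turn by −1.168 rad to (609,38).

Request:
jog_arm --motion '[[1,[0,0,55],0],[1,[0,0,55],0],[1,[0,0,50],-0.1],[1,[20,40,0],-0.18],[1,[25,45,0],-0.18]]'

```text
t: 4.45
tcp_pos: [0.5021, -0.213, 0.2015]
tool_rot: [0.279, 0.648, -0.284, 0.649]
wrist_force: [0.4, -0.1, -1.8]
width: 0.054
```

Request:
jog_arm --motion '[[1,[25,50,0],-0.18],[1,[25,50,0],-0.18],[1,[20,50,0],-0.18],[1,[15,45,0],-0.16],[1,[10,30,0],0]]'

```text
t: 5.08
tcp_pos: [0.5939, 0.0063, 0.2014]
tool_rot: [0.478, 0.519, -0.483, 0.518]
wrist_force: [-0.0, 0.4, -3.1]
width: 0.0545
```

Request:
jog_arm --motion '[[1,[12,28,-20],-0.04],[1,[0,0,-20],0],[1,[0,0,0],0]]'

```text
t: 5.45
tcp_pos: [0.6064, 0.038, 0.1601]
tool_rot: [0.488, 0.51, -0.493, 0.509]
wrist_force: [-0.4, -0.2, -2.5]
width: 0.0544
```

Run:
```python
from h import *
s=shot('wrist','w3');H,S,V=hsv(s)
st=telemetry.read_state();q=st['tool_rot']
from scipy.spatial.transform import Rotation as R
m=R.from_quat(q).as_matrix();print(st['tcp_pos'],np.degrees(np.arctan2(m[1,1],m[0,1])))
z=st['tcp_pos'][2]
blobs(s,(S<140)&(V>110),z-.037+.045)
print('pads');blobs(s,(S<60)&(V>60),.012,1000)
```

```text
[0.60685054 0.03793913 0.16116239] 2.146490648743886
(595, 353) 3600.0 rect [717.3  19.9] [14.7 56.1] 53.0
(618, 139) 8003.5 rect [702.2  97.6] [15.8 64.7] 20.6
(325, 130) 44085.5 rect [606.3  90.8] [55.8 97.1] 0.6
pads
(597, 353) 4183.5 rect [ 873.2 -105.7] [ 39.1 131.4] 53.6
(615, 141) 9049.5 rect [830.  77.] [ 40.3 152.4] 16.8
(327, 31) 8704.5 rect [608. 156.] [99.1 39.6] 2.0
```

View pics/w3.png

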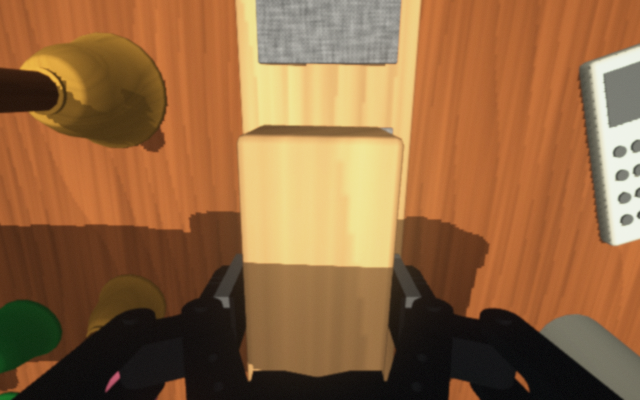

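Run:
```python
from h import *
s=load('w3')
for u,v in((241,138),(322,137),(402,138)): print(ray(s,u,v,.169))
print('blk front bottom', ray(s,322,127,.124))
print('pad_left near corners',ray(s,259,65,.012),ray(s,400,65,.012))
s=load('w2')
for u,v in((488,245),(574,213),(599,285),(509,313)): print('padR',ray(s,u,v,.012))
print('blk w2',[ray(s,u,v,.045).round(4) for u,v in((308,138),(369,138))])
```

```text
[0.57952434 0.0982566 ]
[0.6055631  0.09956441]
[0.63122122 0.10022228]
blk front bottom [0.60585865 0.09920285]
pad_left near corners [0.55982275 0.13244831] [0.66103725 0.13615443]
padR [ 0.57256499 -0.15663711]
padR [ 0.56734548 -0.06312303]
padR [ 0.66331368 -0.04931262]
padR [ 0.66494705 -0.15190922]
blk w2 [array([ 0.3942, -0.2992]), array([ 0.4131, -0.247 ])]
```

Wrist view 3: the block's far end is at row 137. It is held level and aligned with the board at yaw 2.1°. The offset from the pad centre is about +4 mm in x. Lowering.

Request:
jog_arm --motion '[[1,[4,0,-50],0],[1,[0,0,-40],0],[1,[0,0,-12],0],[1,[0,0,0],0]]'

```text
t: 6.0
tcp_pos: [0.6132, 0.0363, 0.0625]
tool_rot: [0.49, 0.507, -0.492, 0.511]
wrist_force: [0.6, 0.6, -2.2]
width: 0.0542
```

Request:
jog_arm --motion '[[1,[-2,1,-10],0],[1,[0,0,0],0],[1,[0,0,-3],0],[1,[0,0,0],0]]'

```text
t: 6.5
tcp_pos: [0.6129, 0.0371, 0.0529]
tool_rot: [0.492, 0.505, -0.49, 0.512]
wrist_force: [0.3, -0.7, -2.4]
width: 0.0542
```

Request:
jog_arm --motion '[[1,[-1,0,-3],0],[1,[0,0,-2],0],[1,[0,0,-2],0],[1,[0,0,0],0]]'

```text
t: 7.0
tcp_pos: [0.6127, 0.0372, 0.0475]
tool_rot: [0.492, 0.505, -0.49, 0.513]
wrist_force: [0.6, 1.2, -1.9]
width: 0.0546
```

Request:
jog_arm --motion '[[1,[-1,0,-3],0],[1,[0,0,-2],0],[1,[0,0,0],0]]'

```text
t: 7.38
tcp_pos: [0.6131, 0.0373, 0.0472]
tool_rot: [0.493, 0.503, -0.489, 0.514]
wrist_force: [-0.1, -0.6, -3.0]
width: 0.0541
```

Request:
jog_arm --motion '[[1,[-1,0,-4],0],[1,[-1,0,-4],0]]'

```text
t: 7.62
tcp_pos: [0.6134, 0.0372, 0.0458]
tool_rot: [0.495, 0.502, -0.487, 0.516]
wrist_force: [-22.2, 1.6, 63.0]
width: 0.0541
```

Request:
jog_arm --motion '[[1,[0,0,4],0],[1,[-3,0,0],-0.02],[1,[0,0,0],0]]'

```text
t: 8.0
tcp_pos: [0.61, 0.0372, 0.0496]
tool_rot: [0.5, 0.496, -0.493, 0.511]
wrist_force: [-0.3, -0.4, -2.0]
width: 0.0547
```

```bash
cat >> h.py <<'E'
def pose():
    from scipy.spatial.transform import Rotation as R
    st=telemetry.read_state();m=R.from_quat(st['tool_rot']).as_matrix()
    print('tcp',st['tcp_pos'].round(4),'yaw',np.degrees(np.arctan2(m[1,1],m[0,1])).round(2),'xaxis',m[:,0].round(3),'yz',m[2,1].round(3),'F',st['wrist_force'].round(1))
E
python3 -c "
from h import *
pose()"
```

```text
tcp [0.61   0.0372 0.0496] yaw 0.79 xaxis [ 0.022 -0.007 -1.   ] yz 0.022 F [-0.3 -0.4 -2. ]
```

Request:
jog_arm --motion '[[1,[0,0,-1],0.02],[1,[0,0,-3],0.01],[0.3,[0,0,0],0],[0.3,[0,0,0],0]]'

```text
t: 8.5
tcp_pos: [0.6102, 0.0372, 0.0456]
tool_rot: [0.492, 0.504, -0.484, 0.519]
wrist_force: [0.0, -0.1, 0.2]
width: 0.0598
```

Released with no force. Open fully, rise and check.

Request:
jog_arm --motion '[[0,[0,0,0],0],[0,[0,0,10],0],[0,[0,0,50],0],[0,[0,0,60],0],[0,[0,0,50],0]]'

```text
t: 9.12
tcp_pos: [0.6077, 0.0372, 0.218]
tool_rot: [0.491, 0.506, -0.486, 0.517]
wrist_force: [0.5, -0.3, -0.3]
width: 0.0847
```

Request:
jog_arm --motion '[[0,[-40,20,0],0],[0,[-50,20,0],0],[0,[-50,20,0],0],[0,[-25,10,0],0],[0,[0,0,0],0]]'

```text
t: 9.75
tcp_pos: [0.4392, 0.1086, 0.2263]
tool_rot: [0.494, 0.503, -0.483, 0.52]
wrist_force: [0.3, 0.2, 0.6]
width: 0.0852
```

Run:
```python
from h import *
pose()
s=shot('wrist','w4');t=shot('top','top1')
H,S,V=hsv(s)
print('bells');blobs(s,(H>17)&(H<32)&(S>140)&(V>40),.0,1000)
print(proj(s,[.44,.1055,.145]),proj(s,[.44,.1055,0]))
```

```text
tcp [0.4392 0.1086 0.2263] yaw 2.68 xaxis [ 0.028 -0.005 -1.   ] yz 0.027 F [0.3 0.2 0.6]
bells
(308, 166) 2770.0 rect [435.8 110.5] [63.5 71.6] 20.5
[314.88422209 226.96768217] [311.86096969 176.4106368 ]
```

View pics/w4.png

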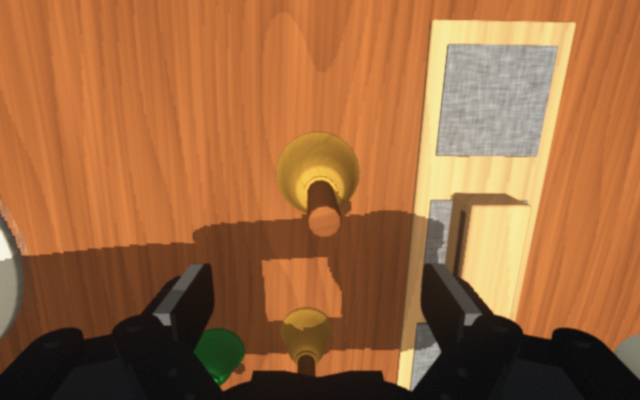

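Run:
```python
from h import *
s=load('w4')
print('large handle',ray(s,324,220,.145),'mouth mid',ray(s,318,174,.002))
print('padL',[ray(s,u,v,.012).round(4) for u,v in((447,45),(558,46),(539,157),(437,156))])
print('blk far top edge',ray(s,468,206,.057),ray(s,530,206,.057), 'near-left edge',ray(s,462,290,.057))
t=load('top1');H,S,V=hsv(t)
print('top block');blobs(t,(S<130)&(V>185),.057,200,(240,150,400,205))
c=cv2.resize(cv2.cvtColor(t['img'],cv2.COLOR_RGB2BGR)[140:260,190:400],None,fx=3.8,fy=3.8,interpolation=cv2.INTER_CUBIC);cv2.imwrite('pics/crop2.png',c)
```

```text
large handle [0.44540259 0.11026698] mouth mid [0.44601009 0.10865502]
padL [array([0.5547, 0.232 ]), array([0.655 , 0.2361]), array([0.6608, 0.1364]), array([0.5601, 0.1332])]
blk far top edge [0.57696584 0.09699972] [0.63237608 0.09909639] near-left edge [0.58550768 0.01393224]
top block
(264, 183) 1963.5 rect [587.5 183.1] [125.  132.9] 2.3
(298, 181) 710.5 rect [595.9  90.6] [140.5  44. ] 4.3
```

View pics/crop2.png

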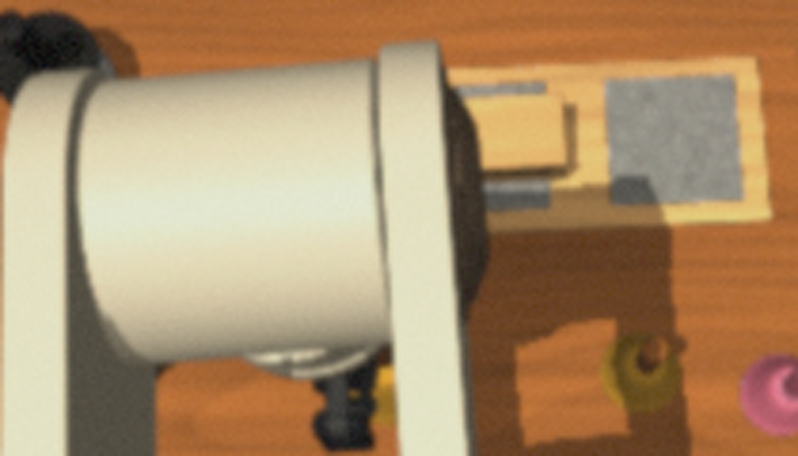

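Run:
```python
from h import *
t=load('top1');f=lambda u,v,z:ray(t,190+(u+.5)/3.8-.5,140+(v+.5)/3.8-.5,z).round(4)
print('blk',f(562,97,.057),f(567,169,.057));print('pad',f(546,83,.012),f(549,208,.012));print('padR',f(605,80,.012),f(738,76,.012),f(742,200,.012),f(610,205,.012))
```

```text
blk [ 0.6366 -0.0185] [ 0.5821 -0.0211]
pad [ 0.6634 -0.0082] [ 0.5648 -0.0089]
padR [ 0.6653 -0.0533] [ 0.6674 -0.1551] [ 0.5695 -0.1536] [ 0.5666 -0.0547]
```

Top crop and wrist agree: the block's yaw and y are good, but it sits about 5 mm short in x of the pad centre. Regripping to correct it.

Request:
jog_arm --motion '[[0,[45,-20,0],0],[0,[50,-20,0],0],[0,[50,-20,0],0],[0,[25,-10,-20],-0.012],[0,[0,0,-50],0]]'

```text
t: 10.48
tcp_pos: [0.6216, 0.0322, 0.1567]
tool_rot: [0.499, 0.497, -0.485, 0.518]
wrist_force: [0.8, 1.0, -1.1]
width: 0.0856
```

Request:
jog_arm --motion '[[0,[0,0,-50],0],[0,[0,0,-30],0],[0,[0,0,0],0]]'

```text
t: 10.85
tcp_pos: [0.6219, 0.0296, 0.0687]
tool_rot: [0.498, 0.499, -0.488, 0.515]
wrist_force: [0.2, -0.4, 0.3]
width: 0.0853
```

Request:
jog_arm --motion '[[0,[-8,8,-9],0.01],[0,[0,0,-8],0],[0,[0,0,0],0],[0.5,[0,0,0],0],[0.5,[0,0,0],0]]' --squeeze 25

```text
t: 11.48
tcp_pos: [0.6159, 0.0378, 0.055]
tool_rot: [0.496, 0.5, -0.484, 0.519]
wrist_force: [-0.9, 1.1, -0.9]
width: 0.0547
```

```bash
python3 -c "
from h import *
pose()"
```

```text
tcp [0.6159 0.0378 0.055 ] yaw 2.24 xaxis [ 0.032 -0.006 -0.999] yz 0.032 F [-0.9  1.1 -0.9]
```

Request:
jog_arm --motion '[[0.25,[0,0,0],0],[0,[0,0,0],0],[0,[0,0,15],0],[0,[0,0,50],0],[0,[0,0,60],0]]'

```text
t: 12.1
tcp_pos: [0.614, 0.0377, 0.1813]
tool_rot: [0.495, 0.502, -0.485, 0.518]
wrist_force: [0.7, -0.2, 1.4]
width: 0.0853
```

Request:
jog_arm --motion '[[0,[-35,15,40],0],[0,[-50,20,0],0],[0,[-50,20,0],0],[0,[-25,15,0],0],[0,[0,0,0],0]]'

```text
t: 12.72
tcp_pos: [0.4504, 0.109, 0.2333]
tool_rot: [0.499, 0.498, -0.482, 0.521]
wrist_force: [-0.1, 0.6, 0.2]
width: 0.0856
```

Run:
```python
from h import *
pose()
s=shot('wrist','w5');t=shot('top','top2')
a=cv2.resize(cv2.cvtColor(t['img'],cv2.COLOR_RGB2BGR)[150:205,290:400],None,fx=7,fy=7,interpolation=cv2.INTER_CUBIC)
b=cv2.cvtColor(s['img'],cv2.COLOR_RGB2BGR)[:200]
b=cv2.resize(b,(770,int(200*770/640)));cv2.imwrite('pics/cmp.png',np.vstack([a[:,:770],b])[:600])
print(a.shape,b.shape)
```

```text
tcp [0.4504 0.109  0.2333] yaw 2.19 xaxis [ 0.04  -0.005 -0.999] yz 0.04 F [-0.1  0.6  0.2]
(385, 770, 3) (240, 770, 3)
```

View pics/cmp.png

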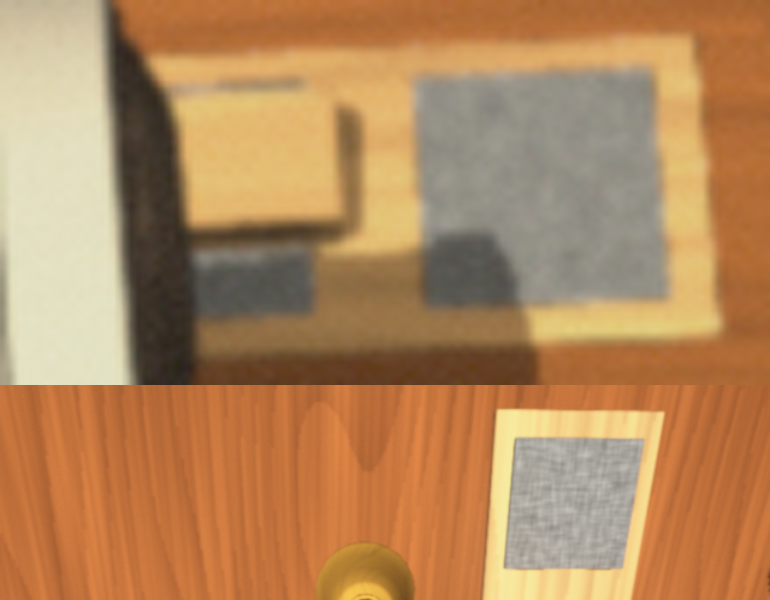

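Run:
```python
from h import *
t=load('top2');f=lambda u,v,z:ray(t,290+(u+.5)/7-.5,150+(v+.5)/7-.5,z).round(4)
print('blk',f(334,92,.057),f(342,222,.057));print('blk far edge',f(190,94,.057));print('pad',f(304,80,.012),f(313,312,.012));print('padR',[f(*p,.012) for p in((415,75),(656,70),(667,297),(427,306))])
s=load('w5');g=lambda u,v,z:ray(s,u*640/770,(v-385)*200/240,z).round(4)
print('padL',[g(*p,.012) for p in((515,438),(643,438),(625,569),(505,568))])
pts=np.array([[i,j] for i in range(1)])
H,S,V=hsv(s)
print('large handle top?',proj(s,[.4454,.110,.145]))
```

```text
blk [ 0.6437 -0.0179] [ 0.5902 -0.0201]
blk far edge [0.6435 0.0391]
pad [ 0.6648 -0.0073] [ 0.5655 -0.0095]
padR [array([ 0.6665, -0.0534]), array([ 0.6676, -0.1535]), array([ 0.5702, -0.1535]), array([ 0.5675, -0.0559])]
padL [array([0.5553, 0.2326]), array([0.6541, 0.2368]), array([0.6609, 0.1366]), array([0.5598, 0.1342])]Traceback (most recent call last):
  File "<stdin>", line 6, in <module>
NameError: name 'j' is not defined
```

The block is now within about 2 mm of the pad centre and the yaw is good. Next the large bell, with its handle at about (445,110).

Request:
jog_arm --motion '[[0,[-4,1,-40],0],[0,[0,0,-40],0],[0,[0,0,-25],0],[0,[0,0,-10],0],[0,[0,0,0],0]]'

```text
t: 13.45
tcp_pos: [0.4514, 0.1072, 0.1162]
tool_rot: [0.5, 0.496, -0.483, 0.52]
wrist_force: [-0.3, -0.2, 1.0]
width: 0.0852
```

Request:
jog_arm --motion '[[1,[0,0,0],0],[1,[0,0,0],0],[1,[0,0,0],0],[1,[0,0,0],0],[1,[0,0,0],0]]' --squeeze 40

```text
t: 14.08
tcp_pos: [0.4526, 0.1071, 0.1189]
tool_rot: [0.501, 0.496, -0.482, 0.521]
wrist_force: [-0.7, -1.0, -1.5]
width: 0.0211
```

Request:
jog_arm --motion '[[1,[0,0,55],0],[1,[0,0,50],0],[1,[30,-35,0],0],[1,[40,-50,0],0],[1,[40,-50,0],0]]'

```text
t: 14.7
tcp_pos: [0.5608, -0.026, 0.2271]
tool_rot: [0.499, 0.497, -0.48, 0.523]
wrist_force: [0.5, 0.6, -3.3]
width: 0.021
```

Request:
jog_arm --motion '[[1,[30,-45,0],0],[1,[15,-20,0],0],[1,[0,0,0],0]]'

```text
t: 15.08
tcp_pos: [0.6083, -0.0969, 0.2244]
tool_rot: [0.5, 0.497, -0.482, 0.521]
wrist_force: [-1.2, 0.4, -5.3]
width: 0.0209
```

Run:
```python
from h import *
pose()
s=shot('wrist','w6')
```

```text
tcp [ 0.6083 -0.0969  0.2244] yaw 2.07 xaxis [ 0.042 -0.005 -0.999] yz 0.042 F [-1.2  0.4 -5.3]
```

View pics/w6.png

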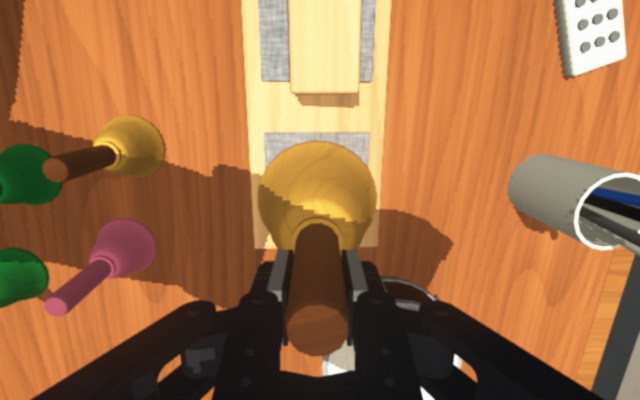

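Wrist view 6: the bell is held with its mouth at (317,~200). The near edge of the right pad is at row 132, columns 265–368, and the block end is at row 92.

Run:
```python
from h import *
s=load('w6')
a,b=ray(s,265,132,.012),ray(s,369,132,.012);print('padR edge',a,b,'centre',(a+b)/2+np.array([.00175,-.05]))
a,b=ray(s,258,198,.107),ray(s,377,198,.107);print('bell mouth x',a,b,(a+b)/2,'front',ray(s,317,141,.105)+[0,-.042])
a,b=ray(s,289,93,.057),ray(s,359,93,.057);c,d=ray(s,261,81,.012),ray(s,373,82,.012);print('block',(a+b)/2,'padmid',(c+d)/2)
```

```text
padR edge [ 0.56690838 -0.05587602] [ 0.66437532 -0.05278017] centre [ 0.61739185 -0.1043281 ]
bell mouth x [ 0.57113779 -0.09260623] [ 0.65566215 -0.09059095] [ 0.61339997 -0.09159859] front [ 0.61139973 -0.09376566]
block [ 0.61787672 -0.01979552] padmid [ 0.61408726 -0.00961794]
```

Request:
jog_arm --motion '[[1,[4,-11,-40],0],[1,[0,0,-35],0],[1,[0,0,-10],0],[1,[0,0,0],0]]'

```text
t: 15.62
tcp_pos: [0.6109, -0.1042, 0.139]
tool_rot: [0.499, 0.497, -0.48, 0.522]
wrist_force: [0.1, -0.4, -3.5]
width: 0.0212
```

Request:
jog_arm --motion '[[1,[1,-4,-4],0],[1,[1,0,-2],0],[1,[0,0,-2],0]]'

```text
t: 16.0
tcp_pos: [0.6141, -0.1083, 0.134]
tool_rot: [0.5, 0.496, -0.479, 0.523]
wrist_force: [-0.3, 0.1, -3.7]
width: 0.0208
```

Request:
jog_arm --motion '[[1,[-1,0,-3],0],[1,[0,0,-2],0]]'

```text
t: 16.25
tcp_pos: [0.6142, -0.1084, 0.1309]
tool_rot: [0.501, 0.495, -0.479, 0.525]
wrist_force: [-0.5, 2.6, 22.7]
width: 0.0207
```

Contact. Release.

Request:
jog_arm --motion '[[1,[0,0,1],0],[0.5,[0,0,0],0],[0,[0,0,0],0],[0,[0,0,15],0],[0,[0,0,45],0]]'

```text
t: 16.88
tcp_pos: [0.6132, -0.1082, 0.1918]
tool_rot: [0.5, 0.496, -0.479, 0.523]
wrist_force: [1.7, -0.1, 0.5]
width: 0.0851
```

Request:
jog_arm --motion '[[0,[-20,5,55],0],[0,[-50,10,0],0],[0,[-50,10,0],0],[0,[-45,5,0],0],[0,[0,0,0],0]]'

```text
t: 17.5
tcp_pos: [0.4446, -0.0776, 0.2575]
tool_rot: [0.502, 0.492, -0.478, 0.527]
wrist_force: [1.1, 0.1, 0.3]
width: 0.0856
```

Run:
```python
from h import *
pose()
s=shot('wrist','w7');t=shot('top','top3')
```

```text
tcp [ 0.4446 -0.0776  0.2575] yaw 2.32 xaxis [ 0.059 -0.009 -0.998] yz 0.059 F [1.1 0.1 0.3]
```

View pics/w7.png

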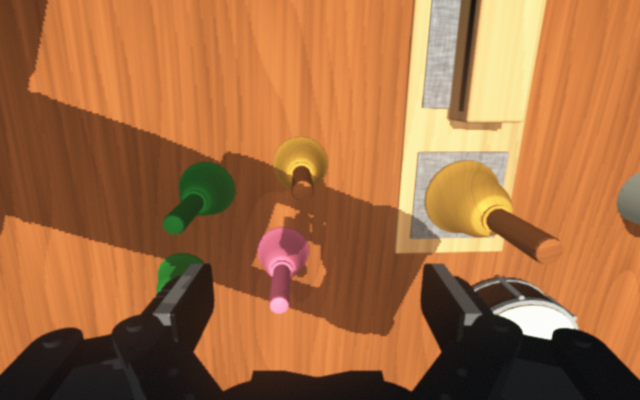

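Wrist view 7: the large bell is standing on the right pad, and the small brass bell is at (301,163) with its handle top at about (304,187).

Run:
```python
from h import *
s=load('w7')
print('small handle',ray(s,304,188,.115),'mouth',ray(s,301,164,.003))
t=load('top3');H,S,V=hsv(t)
print('pad');blobs(t,(S<60)&(V>50),.012,100,(240,150,395,205))
print('brass@.012');blobs(t,(H>17)&(H<32)&(S>150),.012,100,(335,150,400,205))
print('small brass');blobs(t,(H>17)&(H<32)&(S>150),.0,60,(335,220,380,255))
c=cv2.resize(cv2.cvtColor(t['img'],cv2.COLOR_RGB2BGR)[150:260,280:400],None,fx=5,fy=5,interpolation=cv2.INTER_CUBIC);cv2.imwrite('pics/crop3.png',c)
```

```text
small handle [ 0.44237161 -0.07229519] mouth [ 0.44175632 -0.07469516]
pad
(315, 190) 232.5 rect [576.8  44. ] [82.9 26.6] 89.4
(266, 181) 1037.5 rect [607.5 186.1] [96.3 97.5] 2.0
(368, 179) 2667.5 rect [616.7 -95.7] [178.9 162. ] 89.4
brass@.012
small brass
(356, 239) 193.5 rect [441.1 -71.5] [44.8 50.8] 88.6
```

View pics/crop3.png

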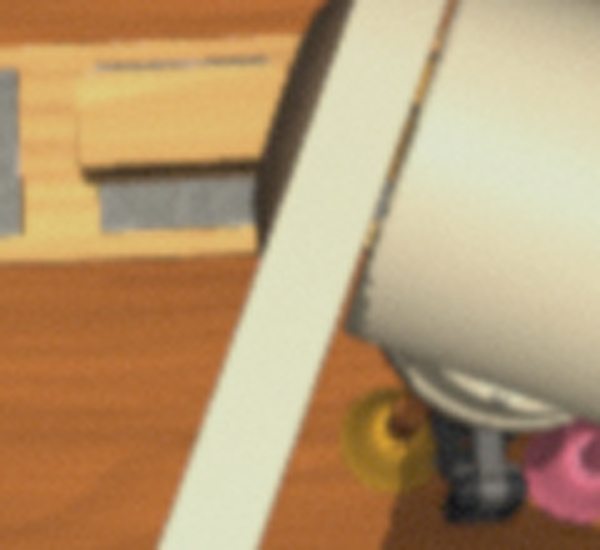

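Request:
jog_arm --motion '[[0,[-2,4,-40],0],[0,[0,0,-45],0],[0,[0,0,-45],0],[0,[0,0,-20],0],[0,[0,0,0],0]]'

```text
t: 18.23
tcp_pos: [0.4487, -0.0748, 0.104]
tool_rot: [0.502, 0.492, -0.477, 0.527]
wrist_force: [0.3, 0.1, 0.5]
width: 0.085
```

Request:
jog_arm --motion '[[0,[-6,2,-14],0],[0,[0,0,0],0],[1,[0,0,0],0],[1,[0,0,0],0],[1,[0,0,0],0]]' --squeeze 30

```text
t: 18.85
tcp_pos: [0.4444, -0.0733, 0.092]
tool_rot: [0.502, 0.491, -0.477, 0.529]
wrist_force: [0.7, 0.6, -0.2]
width: 0.0322
```

Request:
jog_arm --motion '[[1,[0,0,0],0],[1,[0,0,0],0],[1,[0,0,30],0],[1,[0,0,40],0],[1,[0,0,40],0]]'

```text
t: 19.48
tcp_pos: [0.4425, -0.0726, 0.2021]
tool_rot: [0.502, 0.493, -0.478, 0.527]
wrist_force: [-0.1, 0.4, -1.5]
width: 0.0173
```

Request:
jog_arm --motion '[[1,[30,45,0],0],[1,[35,55,0],0],[1,[35,55,0],0],[1,[30,50,0],0],[1,[20,30,0],0]]'

```text
t: 20.1
tcp_pos: [0.5936, 0.163, 0.2054]
tool_rot: [0.504, 0.489, -0.478, 0.527]
wrist_force: [-0.2, -0.3, -1.3]
width: 0.0169
```

Request:
jog_arm --motion '[[1,[5,10,0],0],[1,[0,0,0],0]]'

```text
t: 20.35
tcp_pos: [0.5989, 0.175, 0.204]
tool_rot: [0.503, 0.49, -0.478, 0.528]
wrist_force: [0.7, 0.1, -1.3]
width: 0.0172
```

Run:
```python
from h import *
pose()
s=shot('wrist','w8')
```

```text
tcp [0.5989 0.175  0.204 ] yaw 2.17 xaxis [ 0.062 -0.011 -0.998] yz 0.062 F [ 0.7  0.1 -1.3]
```

View pics/w8.png

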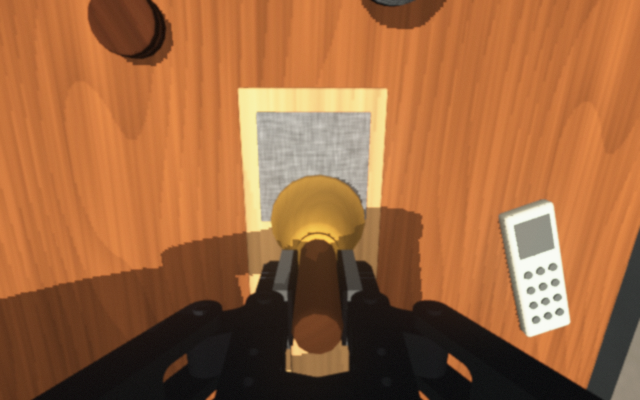

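Wrist view 8: the pad's far corners are (256,111) and (370,112). The bell mouth spans columns 272–364, its front edge is at row 175, and the castanet is at (125,22).

Run:
```python
from h import *
s=load('w8')
a,b=ray(s,256,111,.012),ray(s,370,112,.012);print('pad',(a+b)/2+np.array([.00175,-.05]),a,b,'nl',ray(s,261,221,.012))
a,b=ray(s,272,213,.112),ray(s,364,213,.112);print('mouth',a,b,(a+b)/2,'front',ray(s,318,175,.112)+[0.001,-.03])
print('cast',ray(s,124,21,.026))
```

```text
pad [0.60686987 0.18553887] [0.55580861 0.23425803] [0.65443114 0.23681971] nl [0.55910538 0.13422019]
mouth [0.57541793 0.17635135] [0.63474123 0.17733572] [0.60507958 0.17684353] front [0.60487979 0.17179346]
cast [0.4603826  0.29672987]
```

Request:
jog_arm --motion '[[1,[2,11,-40],0],[1,[0,0,-35],0],[1,[0,0,-8],0],[1,[0,0,0],0]]'

```text
t: 20.9
tcp_pos: [0.6002, 0.1814, 0.122]
tool_rot: [0.504, 0.488, -0.478, 0.527]
wrist_force: [0.4, 0.0, -0.9]
width: 0.0171
```

Request:
jog_arm --motion '[[1,[0,5,-6],0],[1,[0,0,-3],0],[1,[0,0,-3],0]]'

```text
t: 21.28
tcp_pos: [0.6013, 0.1864, 0.1128]
tool_rot: [0.506, 0.487, -0.477, 0.528]
wrist_force: [0.2, -1.0, -2.4]
width: 0.0172
```

Request:
jog_arm --motion '[[1,[0,0,-3],0],[1,[0,0,-2],0]]'

```text
t: 21.52
tcp_pos: [0.6014, 0.1865, 0.1076]
tool_rot: [0.506, 0.487, -0.477, 0.528]
wrist_force: [0.2, -0.0, -1.2]
width: 0.0174
```

Request:
jog_arm --motion '[[1,[0,0,-3],0]]'

```text
t: 21.65
tcp_pos: [0.6014, 0.1865, 0.1045]
tool_rot: [0.506, 0.487, -0.477, 0.528]
wrist_force: [1.0, -0.4, -1.7]
width: 0.0172
```

Request:
jog_arm --motion '[[1,[0,0,-2],0],[1,[0,0,-1],0]]'

```text
t: 21.9
tcp_pos: [0.6026, 0.1867, 0.1037]
tool_rot: [0.507, 0.486, -0.476, 0.529]
wrist_force: [-3.7, -0.1, 10.7]
width: 0.0173
```

Contact. Release, rise, and head for the castanet at about (457,290).

Request:
jog_arm --motion '[[0.6,[0,0,0],0],[0,[0,0,0],0],[0,[0,0,15],0],[0,[0,0,45],0],[0,[0,0,40],0]]'

```text
t: 22.52
tcp_pos: [0.6014, 0.1864, 0.2053]
tool_rot: [0.506, 0.487, -0.477, 0.528]
wrist_force: [0.3, -0.6, 0.1]
width: 0.0856
```

Request:
jog_arm --motion '[[0,[-30,20,20],0],[0,[-45,30,0],0],[0,[-40,30,0],0],[0,[-25,20,0],0],[0,[0,0,0],0]]'

```text
t: 23.15
tcp_pos: [0.4583, 0.2887, 0.2354]
tool_rot: [0.51, 0.485, -0.474, 0.529]
wrist_force: [-0.2, -0.9, -0.4]
width: 0.0855
```

Run:
```python
from h import *
pose()
s=shot('wrist','w9');t=shot('top','top4')
print(proj(s,[.46,.29,.026]))
i=cv2.cvtColor(s['img'],cv2.COLOR_RGB2BGR);c=cv2.resize(cv2.cvtColor(t['img'],cv2.COLOR_RGB2BGR)[150:260,190:400],(640,335),interpolation=cv2.INTER_CUBIC)
cv2.imwrite('pics/m9.png',np.vstack([c,i[:260]]))
```

```text
tcp [0.4583 0.2887 0.2354] yaw 1.79 xaxis [ 0.079 -0.008 -0.997] yz 0.079 F [-0.2 -0.9 -0.4]
[301.88954479 175.01609602]
```

View pics/m9.png

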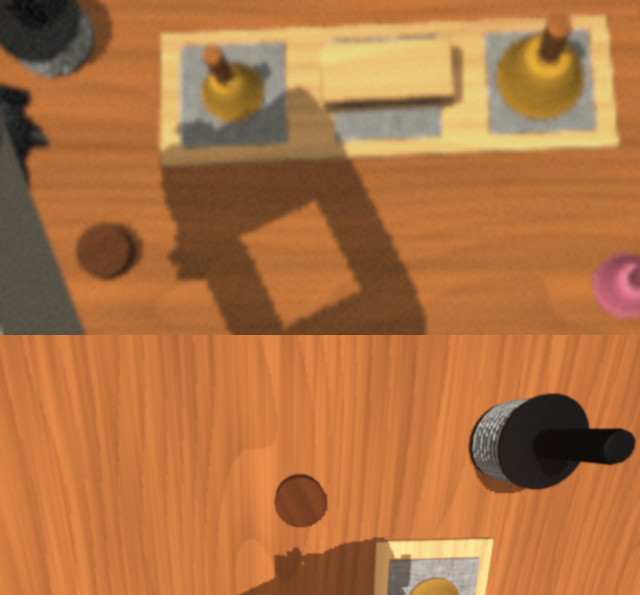

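The composite shows both bells upright on their pads, the block in the middle, and the castanet at wrist (301,166). Measuring centring within this one top picture.

Run:
```python
from h import *
s=load('w9');print('cast wrist',ray(s,301,165,.026))
t=load('top4');H,S,V=hsv(t)
for z,(x0,y0,x1,y1) in((.014,(250,160,285,195)),(.014,(345,155,390,195))):
    m=((H>17)&(H<32)&(S>130)).astype(np.uint8);mm=np.zeros_like(m);mm[y0:y1,x0:x1]=m[y0:y1,x0:x1]
    c=max(cv2.findContours(mm,0,1)[0],key=cv2.contourArea)
    P=np.array([ray(t,*p[0],z) for p in c])*1000
    lo=P[P[:,0]<np.median(P[:,0])]
    A=np.c_[2*lo,np.ones(len(lo))];k=np.linalg.lstsq(A,(lo**2).sum(1),rcond=None)[0];print('fit near half',k[:2].round(1),'R',np.sqrt(k[2]+k[0]**2+k[1]**2).round(1),'bbox',P.min(0).round(1),P.max(0).round(1))
# board outline -> pads: all light-wood/grey region
f=lambda u,v,z:ray(t,190+(u+.5)*210/640-.5,150+(v+.5)*110/335-.5,z)*1000
q=[f(*p,.008) for p in((160,34),(606,16),(618,147),(162,166))];print('board',np.round(q,1).tolist(),np.mean(q,0))
q=[f(*p,.012) for p in((181,45),(284,42),(288,143),(180,147))];print('padL',np.mean(q,0),np.round(q,1).tolist())
q=[f(*p,.012) for p in((485,33),(588,28),(596,127),(489,132))];print('padR',np.mean(q,0),np.round(q,1).tolist())
q=[f(*p,.057) for p in((322,42),(449,38),(454,97),(328,104))];print('blk',np.mean(q,0),np.round(q,1).tolist())
```

```text
cast wrist [0.45897914 0.29971284]
fit near half [608.7 185.9] R 26.7 bbox [582.1 159.7] [635.9 214.4]
fit near half [ 620.8 -103.2] R 38.8 bbox [ 581.9 -141.8] [663.1 -63.9]
board [[669.7, 257.9], [683.2, -170.1], [553.6, -175.0], [539.8, 250.9]] [611.56621786  40.91770089]
padL [608.11685249 185.45309707] [[657.0, 236.5], [658.9, 138.4], [559.7, 133.1], [556.9, 233.9]]
padR [ 619.00940993 -103.52000556] [[665.8, -53.2], [669.8, -151.6], [572.1, -154.7], [568.3, -54.6]]
blk [615.47626984  38.28597751] [[642.8, 98.4], [645.4, -17.1], [589.5, -20.7], [584.2, 92.6]]
```

Bells are within 2 mm of their pads, and the block is about 2 mm off. Resolving the castanet's y (wrist 300, earlier top 285) by lowering for a closer look.

Request:
jog_arm --motion '[[0,[0,4,-40],0],[0,[0,2,-40],0],[0,[0,0,-20],0],[0,[0,0,0],0]]'

```text
t: 23.75
tcp_pos: [0.4633, 0.2911, 0.1336]
tool_rot: [0.511, 0.483, -0.475, 0.528]
wrist_force: [0.5, -0.1, 1.0]
width: 0.085
```

Run:
```python
from h import *
pose()
t=load('top4');print('top4',ray(t,224.1,231.8,.026))
s=shot('wrist','w10');H,S,V=hsv(s)
for x,y in((.46,.285),(.46,.295)): print(proj(s,[x,y,.026]))
```

```text
tcp [0.4633 0.2911 0.1336] yaw 1.45 xaxis [ 0.081 -0.008 -0.997] yz 0.081 F [ 0.5 -0.1  1. ]
top4 [0.45837978 0.29513505]
[299.85179284 217.07857555]
[300.00550799 203.21394518]
```

View pics/w10.png

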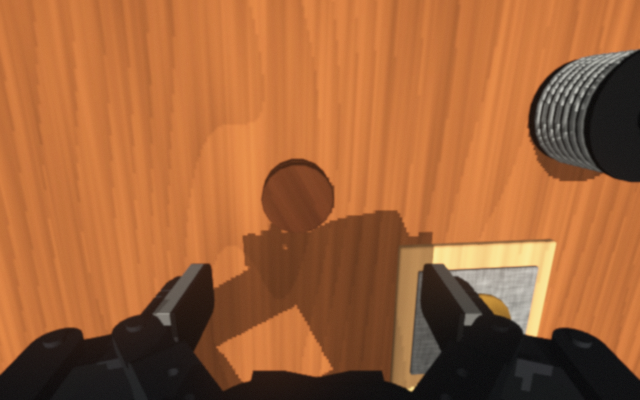

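Wrist view 10: the castanet is at (298,197), i.e. about (458,298) mm; the top view agrees at (458,295).

Request:
jog_arm --motion '[[0,[-4,6,-40],0],[0,[0,0,-40],0],[0,[0,0,-12],0],[0,[0,0,0],0]]'

```text
t: 24.3
tcp_pos: [0.464, 0.2977, 0.0467]
tool_rot: [0.515, 0.481, -0.473, 0.529]
wrist_force: [0.1, -0.8, -0.1]
width: 0.0854
```

Request:
jog_arm --motion '[[0,[-5,0,-15],0],[0,[-2,0,-4],0],[0,[0,0,0],0],[1,[0,0,0],0],[1,[0,0,0],0]]' --squeeze 25

```text
t: 24.92
tcp_pos: [0.4583, 0.2985, 0.0303]
tool_rot: [0.517, 0.48, -0.471, 0.53]
wrist_force: [-2.4, -0.1, 0.5]
width: 0.0517
```

Request:
jog_arm --motion '[[1,[0,0,0],0],[1,[0,0,0],0],[1,[0,0,0],0]]'

```text
t: 25.3
tcp_pos: [0.4585, 0.2985, 0.0307]
tool_rot: [0.517, 0.48, -0.471, 0.53]
wrist_force: [-1.1, -0.2, 0.4]
width: 0.0489
```

Request:
jog_arm --motion '[[1,[0,0,50],0],[1,[0,0,55],0],[1,[0,0,55],0],[1,[20,-40,10],0],[1,[25,-50,0],0]]'

```text
t: 25.92
tcp_pos: [0.502, 0.2084, 0.2058]
tool_rot: [0.515, 0.482, -0.47, 0.531]
wrist_force: [1.1, -0.2, -1.2]
width: 0.049
```

Request:
jog_arm --motion '[[1,[30,-50,0],0],[1,[35,-50,0],0],[1,[25,-40,0],0],[1,[10,-15,0],0],[1,[0,0,0],0]]'

```text
t: 26.55
tcp_pos: [0.6052, 0.0452, 0.2058]
tool_rot: [0.516, 0.481, -0.47, 0.53]
wrist_force: [0.4, 0.9, -0.6]
width: 0.0488
```

Run:
```python
from h import *
pose()
```

```text
tcp [0.6052 0.0452 0.2058] yaw 1.42 xaxis [ 0.095 -0.002 -0.995] yz 0.095 F [ 0.4  0.9 -0.6]
```

Request:
jog_arm --motion '[[1,[6,-5,-45],0],[1,[0,0,-35],0],[1,[0,0,-6],0],[1,[0,0,0],0]]'

```text
t: 27.05
tcp_pos: [0.6101, 0.0446, 0.1198]
tool_rot: [0.516, 0.481, -0.469, 0.531]
wrist_force: [0.4, -0.2, 0.3]
width: 0.0489
```

Run:
```python
from h import *
pose();s=shot('wrist','w11');H,S,V=hsv(s);z=telemetry.read_state()['tcp_pos'][2]-.0305+.026
print('dark reddish');blobs(s,(H<14)&(S>80)&(V<125)&(V>25),z,800,(200,60,440,330))
print('block light');blobs(s,(H>12)&(S<150)&(V>120),.057,800,(150,0,480,330))
```

```text
tcp [0.6101 0.0446 0.1198] yaw 1.63 xaxis [ 0.097 -0.001 -0.995] yz 0.097 F [ 0.4 -0.2  0.3]
dark reddish
(417, 272) 1886.0 rect [651.6  48. ] [19.6 43.5] 7.5
(207, 266) 979.5 rect [568.5  54.8] [31.2  7.7] 86.3
(316, 276) 10894.0 rect [610.8  49.7] [50.5 49.9] 87.5
block light
(298, 118) 43156.0 rect [607.2  93.1] [102.4 139.5] 2.0
```

Request:
jog_arm --motion '[[1,[4,-8,-12],0],[1,[0,0,-6],0],[1,[0,0,0],0]]'

```text
t: 27.48
tcp_pos: [0.6154, 0.0362, 0.1034]
tool_rot: [0.517, 0.48, -0.468, 0.532]
wrist_force: [-0.5, 0.9, -0.6]
width: 0.0487
```

Run:
```python
from h import *
pose();s=shot('wrist','w12');H,S,V=hsv(s);z=telemetry.read_state()['tcp_pos'][2]-.0305+.026
print('dark reddish');blobs(s,(H<14)&(S>80)&(V<125)&(V>25),z,800,(200,60,440,330))
# block far end edge along centre column: print luminance transitions
col=s['img'][:,300:330].mean(1).round(0);print([(i,col[i].astype(int).tolist()) for i in range(0,300,6)])
```

```text
tcp [0.6154 0.0362 0.1034] yaw 1.64 xaxis [ 0.101 -0.001 -0.995] yz 0.101 F [-0.5  0.9 -0.6]
dark reddish
(418, 269) 2326.0 rect [657.   39.7] [19.7 42.2] 7.5
(316, 277) 10788.5 rect [614.9  38.7] [49.5 53.5] 40.4
[(0, [96, 71, 36]), (6, [93, 79, 57]), (12, [126, 125, 120]), (18, [140, 138, 133]), (24, [171, 169, 162]), (30, [160, 158, 152]), (36, [175, 174, 167]), (42, [174, 172, 166]), (48, [147, 146, 139]), (54, [246, 217, 142]), (60, [246, 218, 142]), (66, [247, 218, 143]), (72, [247, 219, 143]), (78, [247, 219, 143]), (84, [247, 219, 143]), (90, [247, 219, 144]), (96, [248, 222, 146]), (102, [247, 222, 146]), (108, [248, 222, 146]), (114, [248, 222, 146]), (120, [152, 112, 70]), (126, [248, 221, 145]), (132, [248, 227, 151]), (138, [248, 226, 149]), (144, [248, 225, 148]), (150, [248, 225, 148]), (156, [248, 225, 148]), (162, [248, 224, 147]), (168, [248, 223, 147]), (174, [248, 223, 146]), (180, [248, 223, 146]), (186, [248, 223, 147]), (192, [248, 222, 145]), (198, [248, 222, 145]), (204, [248, 221, 145]), (210, [247, 220, 144]), (216, [93, 64, 39]), (222, [94, 61, 36]), (228, [79, 52, 32]), (234, [106, 64, 38]), (240, [120, 70, 41]), (246, [115, 66, 39]), (252, [111, 63, 37]), (258, [67, 41, 25]), (264, [63, 38, 24]), (270, [61, 36, 23]), (276, [58, 34, 21]), (282, [57, 33, 21]), (288, [56, 32, 20]), (294, [55, 32, 19])]
```

Request:
jog_arm --motion '[[1,[-1,1,-6],0],[1,[0,0,-4],0],[1,[0,0,-2],0]]'

```text
t: 27.9
tcp_pos: [0.6145, 0.0373, 0.0913]
tool_rot: [0.517, 0.48, -0.467, 0.533]
wrist_force: [-0.7, -0.1, -0.2]
width: 0.0488
```

Run:
```python
from h import *
pose();s=load('w12');print('block end',ray(s,315,124,.057))
```

```text
tcp [0.6145 0.0373 0.0913] yaw 1.64 xaxis [ 0.102 -0.002 -0.995] yz 0.102 F [-0.7 -0.1 -0.2]
block end [0.61714859 0.09795131]
```

Request:
jog_arm --motion '[[1,[0,0,-2],0],[1,[0,0,-1],0]]'

```text
t: 28.15
tcp_pos: [0.6145, 0.0374, 0.088]
tool_rot: [0.517, 0.48, -0.467, 0.533]
wrist_force: [1.0, 0.2, -0.2]
width: 0.049
```

Request:
jog_arm --motion '[[1,[0,0,-2],0],[1,[0,0,-1],0]]'

```text
t: 28.4
tcp_pos: [0.615, 0.0374, 0.0874]
tool_rot: [0.517, 0.48, -0.467, 0.533]
wrist_force: [-5.2, 0.7, 8.6]
width: 0.0486
```

Request:
jog_arm --motion '[[0.3,[0,0,0],0],[0.2,[0,0,0],0],[0,[0,0,0],0],[0,[0,0,10],0],[0,[0,0,40],0]]'

```text
t: 29.02
tcp_pos: [0.6139, 0.0374, 0.1364]
tool_rot: [0.516, 0.481, -0.468, 0.532]
wrist_force: [0.2, 0.9, 1.1]
width: 0.0854
```

Request:
jog_arm --motion '[[0,[0,0,60],0],[0,[-30,0,50],0],[0,[-50,0,0],0],[0,[-50,0,0],0],[0,[-50,0,0],0]]'

```text
t: 29.65
tcp_pos: [0.4312, 0.0372, 0.2555]
tool_rot: [0.518, 0.479, -0.466, 0.534]
wrist_force: [-0.1, -0.7, 1.6]
width: 0.0856
```

Request:
jog_arm --motion '[[0,[-30,50,0],0],[0,[-20,60,0],0],[0,[-10,60,0],0],[0,[0,60,0],0],[0,[0,60,0],0]]'

```text
t: 30.28
tcp_pos: [0.3656, 0.3312, 0.2615]
tool_rot: [0.523, 0.474, -0.465, 0.533]
wrist_force: [2.2, -0.1, -0.1]
width: 0.0858
```

Run:
```python
from h import *
pose();t=shot('top','top5');s=shot('scene','scene5')
a=cv2.resize(cv2.cvtColor(t['img'],cv2.COLOR_RGB2BGR)[145:215,235:400],None,fx=4.8,fy=4.8,interpolation=cv2.INTER_CUBIC)
b=cv2.resize(cv2.cvtColor(s['img'],cv2.COLOR_RGB2BGR)[165:285,215:455],(a.shape[1],260),interpolation=cv2.INTER_CUBIC)
cv2.imwrite('pics/fin.png',np.vstack([a,b]));print(a.shape)
```

```text
tcp [0.3656 0.3312 0.2615] yaw 1.11 xaxis [ 0.117  0.    -0.993] yz 0.117 F [ 2.2 -0.1 -0.1]
(336, 792, 3)
```

View pics/fin.png

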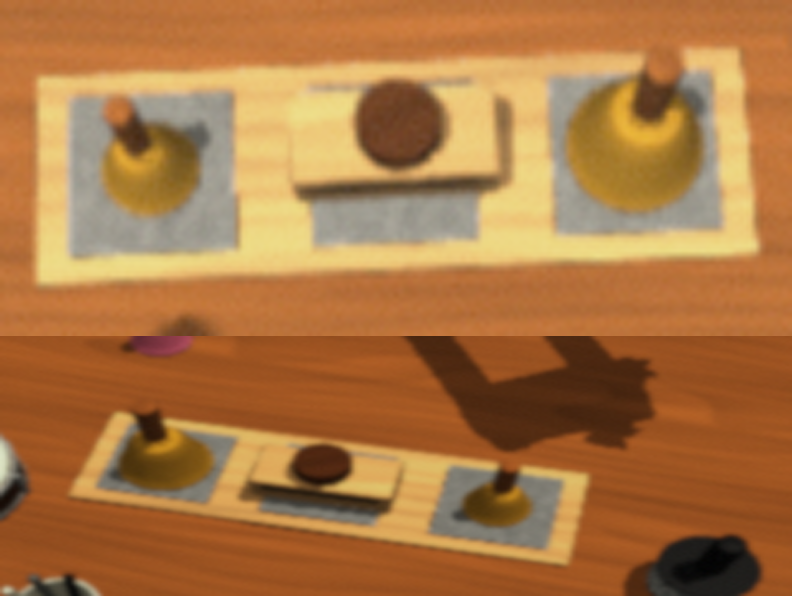

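Run:
```python
from h import *
t=load('top5');f=lambda u,v,z:ray(t,235+(u+.5)/4.8-.5,145+(v+.5)/4.8-.5,z)*1000
mid=lambda q,z:np.mean([f(*p,z) for p in q],0).round(1)
print('padL',mid(((69,95),(233,91),(238,248),(69,257)),.012),'padR',mid(((548,75),(712,72),(722,228),(555,236)),.012))
print('blk',mid(((291,96),(495,88),(500,178),(296,187)),.057),'cast',f(400,123,.083).round(1))
print('small near/left/right',f(151,216,.012)[0].round(1),f(102,170,.012)[1].round(1),f(200,170,.012)[1].round(1));print('large',f(636,213,.012)[0].round(1),f(566,145,.012)[1].round(1),f(702,145,.012)[1].round(1))
```

```text
padL [608.2 185.1] padR [ 617.5 -103.6]
blk [614.1  38.4] cast [614.   35.4]
small near/left/right 580.9 215.2 156.5
large 579.7 -62.9 -144.4
```

All items are within about 4 mm of centre. Letting the arm settle, then handing in.

Request:
jog_arm --motion '[[0,[0,0,0],0],[0,[0,0,0],0],[0,[0,0,0],0]]'

```text
t: 30.75
tcp_pos: [0.3652, 0.3323, 0.2615]
tool_rot: [0.522, 0.476, -0.465, 0.534]
wrist_force: [0.4, 0.3, 0.3]
width: 0.0851
```

```bash
python3 -c "
from h import *
pose();print(order.sign_off())"
```

```text
tcp [0.3652 0.3323 0.2615] yaw 1.31 xaxis [ 0.116  0.001 -0.993] yz 0.116 F [0.4 0.3 0.3]
the job is handed in; nothing more can be done
None
```

The board is laid out as asked and handed in at about 31 s. I placed the wood block on the middle pad, then the large bell on the right pad (drum side), the small bell on the left pad, and the castanet on top of the block. The arm has let go of everything and moved clear, and the cabasa was not touched.

The last top and scene pictures show both bells upright and the castanet flat. Measured in the last top picture:

| Item | Distance off centre |
|---|---|
| Wood block on pad | about 2–3 mm, in line with the row |
| Castanet on block | about 3 mm |
| Small bell on pad | about 1–3 mm |
| Large bell on pad | about 2–4 mm |

- **Correction:** the block first landed about 5 mm off centre, so I regripped and recentred it before going on. Its first setting down also pressed up to 63 N at the wrist, below the 120 N limit.
- **Disagreements:** the cameras differed by 2–4 mm between pictures, so I compared positions within a single picture where I could. The castanet's y differed by up to 15 mm between the first top view and the wrist view; a closer look and a later top picture settled it.
- **Tool tilt:** the tool slowly drifted to about 6° of tilt. That left the bells and castanet slightly tilted while held, but they settled flat on release.

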